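# Load a centrifuge bucket and cap it

## Task

Load the aluminium centrifuge bucket where it stands, in this order: set the blue four-well insert fully down in the bucket, then put the purple-capped sample tube and the white-capped balance tube into two opposite wells of that insert, either one first, so that the load is balanced, and last set the red-and-clear cap squarely down on the bucket's rim. Keep the bucket and those two tubes upright, leave the yellow- and green-capped tubes, the orange insert and the spray bottle where they are, and let go of everything at the end.

Things in the scene. Friction and masses are not known exactly. Their poses are not given: they have to be found in the camera images.
- bucket: Round aluminium centrifuge bucket standing open on the bench, loose, 0.9 kg: outside 100 mm, bore 86 mm, 90 mm tall, floor 8 mm thick. Two trunnion blocks (36 mm wide, 34 to 74 mm up) reach 60 mm from its axis along its +y and -y. Origin: on the axis at its underside.
- insert_narrow_mid (a point): Blue insert for the bucket, 115 mm tall, 80 mm across, 120 g. Four narrow wells, 25 mm from the centre line on its own +x, +y, -x, -y: inside 21 mm, mouth flared to 26 mm and 72 mm above the underside, well floor 8 mm above it. Lifted by a central post, 16 mm diameter, that rises to 115 mm. Home, its underside is on the bucket's floor, 3 mm play round it. Point: centre line, 57.5 mm above underside.
- insert_wide_mid (a point): Orange insert with only TWO wide wells (26 mm) on its +x and -x, for bigger bottles; 115 mm tall, 80 mm across. Not wanted; stays where it is. Point: centre line, 57.5 mm above its underside.
- cap_mid (a point): Bucket cap, 120 mm across, 100 mm tall, 150 g: red skirt, clear dome, red round knob (20 mm diameter, from 65 to 100 mm above the underside; dome top at 62). The skirt (inside 110 mm, flared to 114) passes over the bucket's rim and its flange, 12 mm up, rests on the rim: cap underside then 78 mm above the bucket's. The dome clears tubes and post. Point: centre line, 50 mm above underside.
- rack: White tube rack, fixed, 56 mm (its x) by 206 mm (its y), 60 mm tall, two rows of eight square wells (22 mm), well floor 3 mm above the bench. The tubes stand about 51 mm or more apart along its y, so fingers closing along its x have most room. Origin: centre of its underside.
- tube_purple_mid (a point): Clear tube with purple cap: the sample. 16 mm diameter, 108 mm tall, 25 g, flat foot; cap 18 mm diameter, the top 20 mm. Stands in the rack, foot 3 mm above the bench. Point: centre line, 54 mm above the foot. In the insert its foot is 8 mm above the insert's underside, 2.5 mm play; fingers closing square to the line from post to well clear the post.
- tube_white_mid (a point): Clear tube with white cap: the balance tube, equal in mass. 16 mm diameter, 108 mm tall, 25 g, flat foot; cap 18 mm diameter, the top 20 mm. Stands in the rack, foot 3 mm above the bench. Point: centre line, 54 mm above the foot. In the insert its foot is 8 mm above the insert's underside, 2.5 mm play; fingers closing square to the line from post to well clear the post.
- tube_yellow_mid (a point): Clear tube with yellow cap: not wanted, stays in the rack. 16 mm diameter, 108 mm tall, 25 g, flat foot; cap 18 mm diameter, the top 20 mm. Stands in the rack, foot 3 mm above the bench. Point: centre line, 54 mm above the foot.
- tube_green_mid (a point): Clear tube with green cap: not wanted, stays in the rack. 16 mm diameter, 108 mm tall, 25 g, flat foot; cap 18 mm diameter, the top 20 mm. Stands in the rack, foot 3 mm above the bench. Point: centre line, 54 mm above the foot.
- spray: Green disinfectant spray bottle with yellow trigger head, 72 mm across, 211 mm tall, 0.45 kg; a bystander. Origin: centre of its underside.

How it is judged:
By the outcome, as a careful person would: the job done as asked, in the order asked, and still so for the second after the job is handed in, with the robot touching nothing.
It also fails if it takes over 109 s, if anything falls off the work surface, if the arm or the gripper's body presses on something with over 40 N, if the wrist force passes 120 N, or if a joint passes its speed limit or range.

## Robot

A 7-joint arm with a two-finger parallel gripper is mounted at the origin on the work surface. World frame = base frame: x ahead of the robot, y to its left, z up, the work surface at z = 0. Lengths are in m, angles in rad, forces in N, time in s.
With the tool pointing down it reaches from about 0.425 to 0.925 m from the base axis. Payload 6.8 kg.
Tool frame: the origin (TCP) lies on the mounting face of the last link; the fingertips stand 173 mm ahead of it and the grasp point (between the pads) lies 155 mm ahead of it; z points along the fingers, y is the line along which they close (so a half turn about z gives the same grasp; the last joint's range is limited). The gripper opens to 85 mm and grips with 20 to 120 N. Pads are 22 mm wide; open, the fingers measure 114 mm over their backs; the gripper's body (76 mm by 85 mm) begins 54 mm behind the grasp point. The pads swing forward as they close: fully open they stand 13 mm farther back than shut.
Start: joints at [-1.371, 0.477, 0.022, 1.555, -0.011, 1.109, -0.083], TCP at [0.204, 0.643, 0.405] pointing down, gripper open.
Joint ranges: [-2.96, 2.96], [-0.34, 2.1], [-1.41, 1.46], [0.24, 2.44], [-1.37, 4.51], [0.17, 1.92], [-2.96, 2.96]. Speed limits (rad/s): [2.39, 2.39, 3.14, 3.14, 3.14, 3.14, 3.14].

## Interface

Orientations are given as a rotation vector (axis times angle).
In Python, from bench import r gives the robot as it stands.
- The arm moves only by the tool carry_out, never from a script. Its argument "moves" is a list of rows, each a list of 5 numbers: the shift along the tool's x, y, z in m, then the turn about the tool's z in rad, then the finger opening in m, from 0 to 0.0854. In form: [[dx, dy, dz, roll, claw], ...]. A call has exactly 8 rows; each row is the pose to reach, as a shift and turn from the pose commanded when the call began, along the tool's axes at that moment; what a row does not reach only later rows make up. A row lasts 1/10 s, in which the tool goes at most 50 mm and 8.59 degrees, less where a joint would pass 70% of its speed; a pose out of reach is approached as far as the arm can. A call with a gripper value outside its range is refused whole. The fingers move at their own pace and stop on an object; "force" is the grip in N (left out, the last holds). Time passes only in rows, so rows that repeat a pose let the fingers close, or fill a call up. It gives the time, the measured TCP pose, the force, the opening and the grip force at its end, in the units of the state.
- r.get_obs(): the state, without advancing time (a new reading comes with each control period).
- r.grab_frame(name): name is "scene" or "top" or "wrist"; returns the picture (420x560x3 uint8, red, green, blue); there is no depth.
- r.calibration(name): a dict with "fx", "fy", "cx", "cy" (pixels), "rvec" (rotation vector, rad) and "tvec" (3), from world to camera coordinates, as OpenCV has them. Camera axes: x right, y down, z forward; pixel columns grow to the right and rows downward; lengths in m; the calibration is good to about 2 mm. A picture is of the moment at which its call begins: read the wrist's pose just before it. calibration takes no time and is no camera call; for the wrist camera it gives the pose at the moment of the call.
- r.hand_in(): hands the job in; it is judged then, once.
The state is a dict: "clock": time; "joints": joint angles; "qvel": joint speeds; "tau": joint torques, N m; "tcp_pos": TCP position; "orientation": TCP orientation; "contact_force": force on the tool from outside, world axes, zero at the start; "moment": the same for the moment, N m; "grip_width": finger opening in m; "gripper_force": force on a finger pad.
Only numpy, scipy, OpenCV 4.12 (cv2) and the standard library are available. Lean on these libraries where they do the work, as an engineer would, in place of code of your own. Each camera call takes 0.05 s, during which the arm holds its last target. There are 200 camera calls.

## Working session

There is one attempt and no reset: what is moved stays moved. The work goes in short steps, Python scripts to look and compute and a tool call to move; the robot and the scene stay as the last step left them, time stands still between calls to the robot, and variables do not carry over. Pictures are saved under pics/ and viewed, at most 14 in all, crops included, and the job is handed in when it is done.

Besides the shell and the picture viewer there is one more tool, called after ">>>" as a command line: name --pt "numbers of a row" for each row, then --argument value for the rest. carry_out: Moves the arm, as the interface text tells. Its arguments: {"type":"object","properties":{"moves":{"type":"array","items":{"type":"array","items":{"type":"number"}}},"force":{"type":"number"}},"required":["moves"]}

```bash
mkdir -p pics
cat > h.py <<'E'
import numpy as np, cv2
from bench import r
from scipy.spatial.transform import Rotation as R
def snap(name,fn):
    c=r.calibration(name); im=r.grab_frame(name); cv2.imwrite('pics/'+fn,cv2.cvtColor(im,cv2.COLOR_RGB2BGR)); return c,im
def cal(c):
    K=np.array([[c['fx'],0,c['cx']],[0,c['fy'],c['cy']],[0,0,1]]); return K,R.from_rotvec(c['rvec']).as_matrix(),np.array(c['tvec'])
def at(c,u,v,z):
    K,M,t=cal(c); d=M.T@np.linalg.inv(K)@[u,v,1]; o=-M.T@t; return o+d*(z-o[2])/d[2]
def proj(c,P):
    K,M,t=cal(c); q=K@(M@np.array(P)+t); return q[:2]/q[2]
def tool():
    s=r.get_obs(); return np.array(s['tcp_pos']),R.from_rotvec(s['orientation']).as_matrix(),s
E
python3 - <<'E'
from h import *
for n in('scene','top','wrist'):
    c,_=snap(n,n+'0.png'); K,M,t=cal(c); print(n,c['fx'],(-M.T@t).round(3),M.round(3).tolist())
p,M,s=tool(); print(p,M.round(3).tolist(),s['clock'])
E
```

```text
scene 391.77283935604044 [1.123 0.295 0.717] [[-0.571, 0.821, 0.02], [0.543, 0.396, -0.74], [-0.616, -0.412, -0.672]]
top 475.3158549666377 [ 0.403 -0.12   1.393] [[0.006, -1.0, -0.021], [-0.997, -0.004, -0.077], [0.077, 0.021, -0.997]]
wrist 339.6528993736868 [0.126 0.669 0.372] [[0.304, 0.953, -0.002], [0.903, -0.287, 0.321], [0.305, -0.099, -0.947]]
[0.20442636 0.64309086 0.40395878] [[-0.953, 0.303, -0.0], [0.303, 0.953, -0.001], [-0.0, -0.001, -1.0]] 0.15
```

View pics/top0.png

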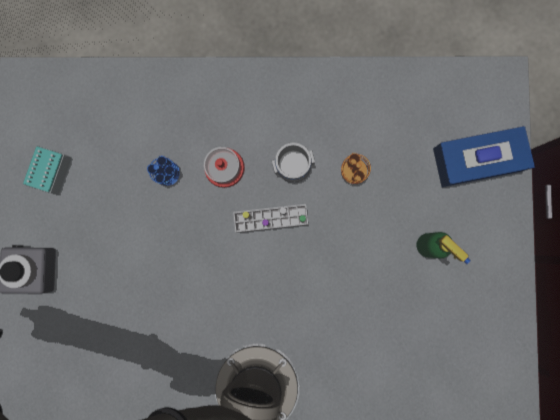

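View pics/scene0.png

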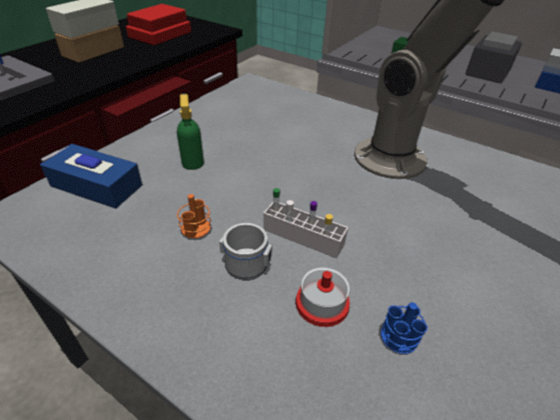

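The top view shows the blue insert at about (165,171), cap (224,166), bucket (294,162) and orange insert (355,169). Tube caps are yellow (246,215), purple (266,223), white (284,211) and green (302,218). I'll enlarge this area.

Run:
```python
from h import *
im=cv2.imread('pics/top0.png')[135:240,140:320]
cv2.imwrite('pics/topc.png',cv2.resize(im,None,fx=4.4,fy=4.4,interpolation=cv2.INTER_CUBIC))
```

```text
(no output)
```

View pics/topc.png

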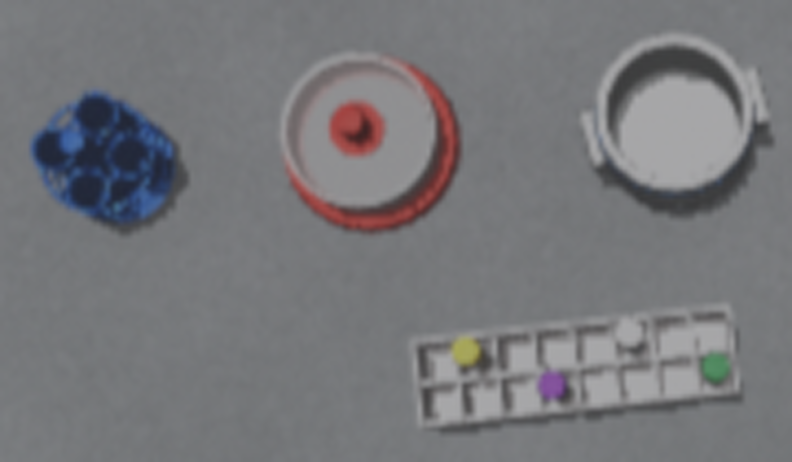

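Crop pixels (÷4.4): the blue post top is at (72,139), and its well mouths at (95,113), (128,153), (88,190) and (52,149). The knob is at (357,128), the bucket rim centre at (676,113), the purple cap at (553,385) and the white cap at (629,332).

Run:
```python
from h import *
c=r.calibration('top')
def f(n,u,v,z):
    print(n,at(c,u/4.4+140-.4,v/4.4+135-.4,z).round(4))
f('post',72,139,.115); f('wellmean',91,151,.072)
for w in((95,113),(128,153),(88,190),(52,149)): f('well',*w,.072)
f('knob',357,128,.1); f('dome',360,131,.062);f('bucket',676,113,.09)
f('trL',594,139,.074);f('trR',759,95,.074)
f('purple',553,385,.111); f('white',629,332,.111);f('yellow',466,351,.111);f('green',716,367,.111)
for q in((412,340),(730,305),(740,393),(422,428)): f('rack',*q,.06)
```

```text
post [0.6187 0.2694 0.115 ]
wellmean [0.6182 0.2701 0.072 ]
well [0.6428 0.2681 0.072 ]
well [0.6169 0.2462 0.072 ]
well [0.593  0.2713 0.072 ]
well [0.6194 0.2953 0.072 ]
knob [0.6286 0.0945 0.1   ]
dome [0.6333 0.0988 0.062 ]
bucket [ 0.6403 -0.1053  0.09  ]
trL [ 0.6264 -0.0529  0.074 ]
trR [ 0.6549 -0.158   0.074 ]
purple [ 0.4674 -0.0308  0.111 ]
white [ 0.5003 -0.0773  0.111 ]
yellow [0.4881 0.023  0.111 ]
green [ 0.4789 -0.1309  0.111 ]
rack [0.4984 0.0635 0.06  ]
rack [ 0.5217 -0.1401  0.06  ]
rack [ 0.4654 -0.1466  0.06  ]
rack [0.4421 0.0562 0.06  ]
```

```bash
cat >> h.py <<'E'
def go(x,y,gz,yaw):
    "tool-frame shift to bring grasp point to x,y,gz with tool y at yaw deg"
    p,M,s=tool(); d=M.T@(np.array([x,y,gz+.155])-p); cur=np.degrees(np.arctan2(M[1,1],M[0,1]))
    print('move',d.round(4),'roll',np.radians((cur-yaw+180)%360-180).round(4),'| clock',round(s['clock'],2),'grip',round(s['grip_width'],4),'z',M[:,2].round(3),'F',np.round(s['contact_force'],1))
E
python3 -c "
from h import *
go(.6185,.2697,.2,-3.3)"
```

```text
move [-0.5077 -0.2303  0.0493] roll 1.3206 | clock 0.15 grip 0.0854 z [-0.    -0.001 -1.   ] F [-0.8 -0.6  0.9]
```

>>> carry_out --pt "-0.508 -0.23 0.0 1.32 0.05" --pt "-0.508 -0.23 0.0 1.32 0.05" --pt "-0.508 -0.23 0.0 1.32 0.05" --pt "-0.508 -0.23 0.0 1.32 0.05" --pt "-0.508 -0.23 0.0 1.32 0.05" --pt "-0.508 -0.23 0.0 1.32 0.05" --pt "-0.508 -0.23 0.0 1.32 0.05" --pt "-0.508 -0.23 0.0 1.32 0.05" --force 30

```text
clock: 0.95
tcp_pos: [0.5029, 0.3741, 0.4047]
orientation: [-2.157, -2.284, 0.0]
contact_force: [0.0, -0.1, 0.0]
grip_width: 0.0497
gripper_force: 0.0
```

```bash
python3 -c "
from h import *
go(.6185,.2697,.2,-3.3);print(tool()[0],tool()[2]['joints'])"
```

```text
move [-0.1108  0.1095  0.0497] roll 0.1146 | clock 0.95 grip 0.0497 z [-0.  0. -1.] F [ 0.  -0.1  0. ]
[0.50287671 0.37406859 0.40469447] [-1.02003721  0.41322398  0.37749597  1.6973832  -0.17043123  1.06343512
 -0.53125811]
```

>>> carry_out --pt "-0.11 0.109 0.05 0.115 0.05" --pt "-0.11 0.109 0.05 0.115 0.05" --pt "-0.11 0.109 0.05 0.115 0.05" --pt "-0.11 0.109 0.05 0.115 0.05" --pt "-0.11 0.109 0.05 0.115 0.05" --pt "-0.11 0.109 0.05 0.115 0.05" --pt "-0.11 0.109 0.05 0.115 0.05" --pt "-0.11 0.109 0.05 0.115 0.05"

```text
clock: 1.75
tcp_pos: [0.6164, 0.2748, 0.3553]
orientation: [-2.274, -2.166, -0.002]
contact_force: [-0.5, 0.0, 0.2]
grip_width: 0.05
gripper_force: 0.0
```

```bash
python3 -c "
from h import *
go(.6185,.2697,.102,-3.3)
c,_=snap('wrist','w1.png')
print(proj(c,[.6185,.2697,.115]),[proj(c,[.6185+a,.2697+b,.072]).round() for a,b in((.025,-.0014),(-.025,.0014),(.0014,.025),(-.0014,-.025))])"
```

```text
move [-0.0051  0.0023  0.0983] roll 0.0087 | clock 1.75 grip 0.05 z [ 0.     0.001 -1.   ] F [-0.5  0.   0.2]
[286.49872512 237.05985379] [array([318., 216.]), array([254., 216.]), array([286., 185.]), array([286., 245.])]
```

View pics/w1.png

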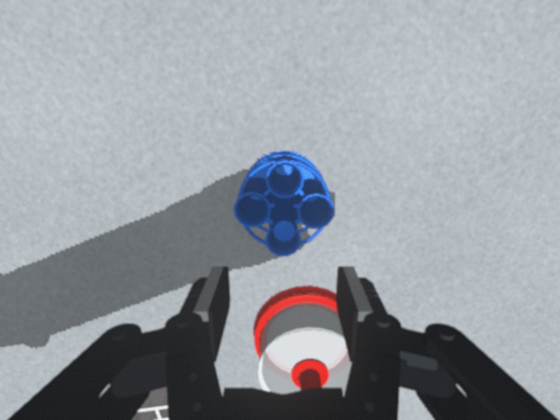

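The post top is at (284,231), with wells at (251,209), (317,210) and (285,178). That is about 6 px off the prediction.

```bash
python3 -c "
from h import *
print(tool()[2]['qvel'].round(3) if hasattr(tool()[2]['qvel'],'round') else tool()[2]['qvel'])
c,_=snap('wrist','w2.png')
im=cv2.imread('pics/w2.png').astype(int); b=(im[...,0]-im[...,2]>60); b[265:]=0
v,u=np.nonzero(b); print(u.min(),u.max(),v.min(),v.max())
# post top: brightest blue blob
for n in(1,2):
  i=cv2.imread('pics/w%d.png'%n)[215:250,265:305].astype(int); m=(i[...,0]>120)&(i[...,0]-i[...,2]>60); vv,uu=np.nonzero(m); p=(uu.mean()+265,vv.mean()+215); print(p,len(vv),at(c,*p,.115))
for p in ((251,209),(317,210),(285,178)): print(at(c,*p,.072))
go(.6185,.2697,.102,-3.3)
"
```

```text
[0.007 0.003 0.007 0.001 0.001 0.001 0.002]
234 333 150 255
(np.float64(284.3578125), np.float64(230.7109375)) 640 [0.61748809 0.27390493 0.115     ]
(np.float64(284.0466562986003), np.float64(230.2954898911353)) 643 [0.61729696 0.27421022 0.115     ]
[0.59174509 0.27617885 0.072     ]
[0.64316421 0.27278556 0.072     ]
[0.61941984 0.29952722 0.072     ]
move [-0.0044  0.0019  0.0982] roll 0.0077 | clock 1.85 grip 0.05 z [ 0.     0.001 -1.   ] F [-0.7 -0.   0.5]
```

>>> carry_out --pt "-0.002 0.001 0.05 0.008 0.05" --pt "-0.002 0.001 0.08 0.008 0.05" --pt "-0.002 0.001 0.098 0.008 0.05" --pt "-0.002 0.001 0.098 0.008 0.05" --pt "-0.002 0.001 0.098 0.008 0.05" --pt "-0.002 0.001 0.098 0.008 0.0" --pt "-0.002 0.001 0.098 0.008 0.0" --pt "-0.002 0.001 0.098 0.008 0.0"

```text
clock: 2.65
tcp_pos: [0.6187, 0.2709, 0.2579]
orientation: [2.287, 2.154, 0.003]
contact_force: [-0.5, 0.4, 3.9]
grip_width: 0.015
gripper_force: 31.5
```

```bash
python3 -c "
from h import *
go(.618,.272,.102,-3.3);go(.618,.272,.26,6.5)"
```

```text
move [ 0.0011 -0.0007  0.0009] roll -0.0023 | clock 2.65 grip 0.015 z [ 0.001  0.001 -1.   ] F [-0.5  0.4  3.9]
move [ 0.0012 -0.0005 -0.1571] roll -0.1734 | clock 2.65 grip 0.015 z [ 0.001  0.001 -1.   ] F [-0.5  0.4  3.9]
```

>>> carry_out --pt "0 0 -0.03 0 0" --pt "0 0 -0.08 0 0" --pt "0 0 -0.13 0 0" --pt "-0.01 0 -0.16 -0.05 0" --pt "-0.05 0.003 -0.16 -0.1 0" --pt "-0.1 0.006 -0.16 -0.17 0" --pt "-0.15 0.009 -0.16 -0.17 0" --pt "-0.2 0.012 -0.16 -0.17 0" --force 40

```text
clock: 3.45
tcp_pos: [0.6179, 0.0686, 0.4172]
orientation: [2.095, 2.34, 0.001]
contact_force: [0.7, -0.1, -1.0]
grip_width: 0.0148
gripper_force: 39.3
```

```bash
python3 -c "
from h import *
go(.640,-.105,.26,6.5)"
```

```text
move [-0.175   0.0029  0.0022] roll -0.0031 | clock 3.45 grip 0.0148 z [ 0.001  0.    -1.   ] F [ 0.7 -0.1 -1. ]
```

>>> carry_out --pt "-0.05 0.001 0 0 0" --pt "-0.1 0.002 0 0 0" --pt "-0.15 0.003 0 0 0" --pt "-0.175 0.003 0 0 0" --pt "-0.175 0.003 0.02 0 0" --pt "-0.175 0.003 0.03 0 0" --pt "-0.175 0.003 0.03 0 0" --pt "-0.175 0.003 0.03 0 0"

```text
clock: 4.25
tcp_pos: [0.6407, -0.1018, 0.3868]
orientation: [-2.093, -2.342, -0.0]
contact_force: [-0.1, -0.2, -0.4]
grip_width: 0.0149
gripper_force: 39.2
```

```bash
python3 -c "
from h import *
go(.640,-.105,.26,6.5)
c,_=snap('wrist','w3.png');print(c)
P=tool()[0];print(P)
print(proj(c,[P[0],P[1],P[2]-.155+.013]),proj(c,[.6403,-.1053,.09]))"
```

```text
move [-0.0031 -0.0011 -0.0282] roll -0.0016 | clock 4.25 grip 0.0149 z [-0.     0.001 -1.   ] F [-0.1 -0.2 -0.4]
{'fx': 339.6528993736868, 'fy': 339.6528993736868, 'cx': 282.62250419165343, 'cy': 211.67129319321893, 'rvec': array([-2.81180979, -0.15663622, -0.02499145]), 'tvec': array([-0.6251439 , -0.19817902,  0.30838612])}
[ 0.64085292 -0.10194023  0.38721976]
[283.42275595 325.21408835] [281.97373292 208.26279341]
```

View pics/w3.png

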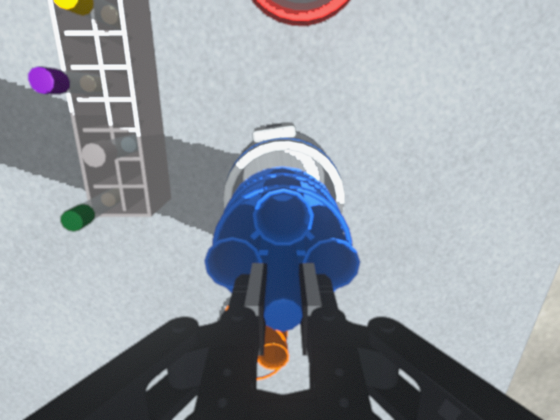

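The insert is held level, with the post top at (284,315) and wells at (283,217), (235,262) and (332,262). The rim arc is visible at about (232,190), (285,145) and (341,185). I'll overlay the predicted rim on a crop.

```bash
python3 -c "
from h import *
c=r.calibration('wrist'); im=cv2.imread('pics/w3.png'); S=6
i=cv2.resize(im[115:215,215:350],None,fx=S,fy=S,interpolation=cv2.INTER_CUBIC)
for rad in(.05,.043):
  for y,col in((-.1053,(0,0,255)),(-.1013,(0,255,0))):
    q=np.array([(proj(c,[.6403+rad*np.cos(a),y+rad*np.sin(a),.09])-[215,115]+.5)*S for a in np.linspace(0,6.3,90)]).astype(np.int32)
    cv2.polylines(i,[q],False,col,1)
cv2.imwrite('pics/ov.png',i[:600,:800])
P=tool()[0]
for z in (.072-.103,):
  for p in((283,217),(235,262),(332,262)): print((at(c,*p,P[2]-.155+z)-P).round(4))
print((at(c,284,315,P[2]-.155+.012)-P).round(4))
"
```

```text
[-0.003   0.0281 -0.186 ]
[-0.0244  0.0014 -0.186 ]
[ 0.0243  0.0068 -0.186 ]
[ 1.00e-04  3.40e-03 -1.43e-01]
```

View pics/ov.png

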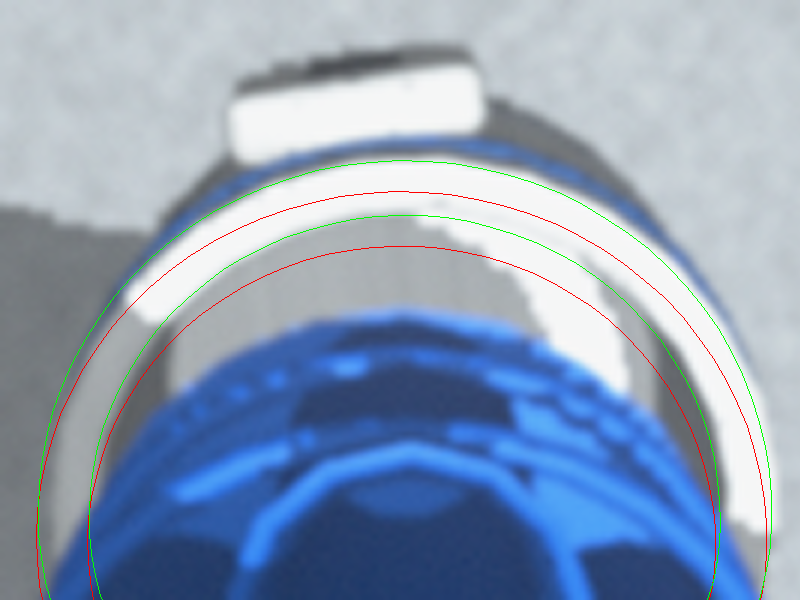

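>>> carry_out --pt "-0.0025 0 0.01 0 0" --pt "-0.0025 0 0.02 0 0" --pt "-0.0025 0 0.03 0 0" --pt "-0.0025 0 0.03 0 0" --pt "-0.0025 0 0.03 0 0" --pt "-0.0025 0 0.03 0 0" --pt "-0.0025 0 0.03 0 0" --pt "-0.0025 0 0.03 0 0"

```text
clock: 5.1
tcp_pos: [0.6409, -0.1056, 0.3571]
orientation: [2.096, 2.34, 0.001]
contact_force: [-0.3, -0.3, -1.1]
grip_width: 0.0145
gripper_force: 39.2
```

```bash
python3 -c "
from h import *
go(.641,-.1045,.111,6.5)"
```

```text
move [0.001  0.0001 0.0911] roll -0.0034 | clock 5.1 grip 0.0145 z [ 0.001 -0.    -1.   ] F [-0.3 -0.3 -1.1]
```

>>> carry_out --pt "0.001 0 0.006 0 0" --pt "0.001 0 0.014 0 0" --pt "0.001 0 0.022 0 0" --pt "0.001 0 0.032 0 0" --pt "0.001 0 0.042 0 0" --pt "0.001 0 0.052 0 0" --pt "0.001 0 0.062 0 0" --pt "0.001 0 0.07 0 0"

```text
clock: 5.9
tcp_pos: [0.6405, -0.1045, 0.2855]
orientation: [-2.096, -2.34, 0.001]
contact_force: [-1.1, -0.2, -1.1]
grip_width: 0.0148
gripper_force: 39.2
```

```bash
python3 -c "
from h import *
go(.641,-.1045,.111,6.5)"
```

```text
move [-0.0001  0.0005  0.0195] roll -0.0035 | clock 5.9 grip 0.0148 z [-0.001  0.    -1.   ] F [-1.1 -0.2 -1.1]
```

Going in freely. I'll lower it to 1 mm above home, then open and retreat.

>>> carry_out --pt "0 0 0.008 0 0" --pt "0 0 0.015 0 0" --pt "0 0 0.019 0 0" --pt "0 0 0.02 0 0" --pt "0 0 0.02 0 0" --pt "0 0 0.02 0 0.03" --pt "0 0 0.02 0 0.03" --pt "0 0 0.02 0 0.03"

```text
clock: 6.7
tcp_pos: [0.6409, -0.1045, 0.2672]
orientation: [2.096, 2.34, 0.001]
contact_force: [-0.1, 0.7, -0.8]
grip_width: 0.0299
gripper_force: 0.0
```

```bash
python3 -c "
from h import *
go(.641,-.1045,.25,6.5)"
```

```text
move [ 0.      0.0002 -0.1378] roll -0.0035 | clock 6.7 grip 0.0299 z [ 0.001  0.    -1.   ] F [-0.1  0.7 -0.8]
```

>>> carry_out --pt "0 0 -0.03 0 0.03" --pt "0 0 -0.07 0 0.03" --pt "0 0 -0.11 0 0.03" --pt "0 0 -0.14 0 0.03" --pt "0 0 -0.14 0 0.03" --pt "0 0 -0.14 0 0.03" --pt "0 0 -0.14 0 0.03" --pt "0 0 -0.14 0 0.03"

```text
clock: 7.5
tcp_pos: [0.6404, -0.1043, 0.4052]
orientation: [-2.094, -2.339, 0.003]
contact_force: [0.8, 0.0, 1.3]
grip_width: 0.0301
gripper_force: 0.0
```

```bash
python3 -c "
from h import *
go(.4674,-.0308,.22,6.5)
c,_=snap('wrist','w4.png'); print(proj(c,[.641,-.1045,.123]))
for a,b in((.025,.003),(-.025,-.003),(-.003,.025),(.003,-.025)): print(proj(c,[.641+a,-.1045+b,.08]))
"
```

```text
move [ 0.092  -0.1638  0.0307] roll -0.0033 | clock 7.5 grip 0.0301 z [-0.003  0.    -1.   ] F [0.8 0.  1.3]
[284.52459897 210.1528719 ]
[312.45669166 194.77315405]
[256.37061225 195.26986   ]
[284.16151562 167.28203809]
[284.62682292 221.3325051 ]
```

View pics/w4.png

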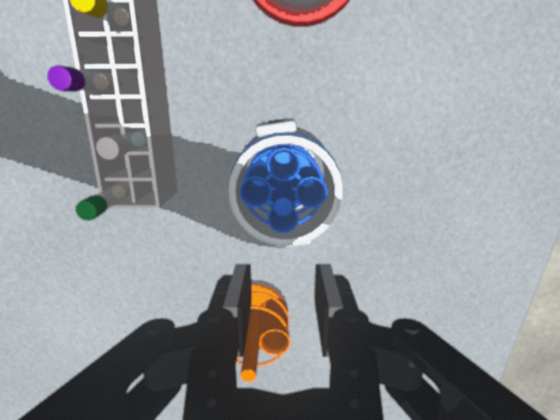

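The insert sits in the bucket: post (283,206), wells (256,190), (310,190) and (283,161), aligned with the tool. The wrist view reads about 4 mm high in y. Next is the purple tube (cap near (60,77)).

```bash
python3 -c "
from h import *
c=r.calibration('wrist');im=cv2.imread('pics/w4.png');hsv=cv2.cvtColor(im,cv2.COLOR_BGR2HSV)
print(at(c,59,77,.111),at(c,108,148,.111))
go(.4674,-.0308,.20,6.5)"
```

```text
[ 0.46869377 -0.02587702  0.111     ] [ 0.50109117 -0.07345542  0.111     ]
move [ 0.0921 -0.1638  0.0508] roll -0.0035 | clock 7.55 grip 0.0295 z [-0.002  0.    -1.   ] F [-0.1 -1.4  0.1]
```

>>> carry_out --pt "0.025 -0.04 0.05 0 0.04" --pt "0.05 -0.08 0.05 0 0.04" --pt "0.075 -0.12 0.05 0 0.04" --pt "0.092 -0.164 0.05 0 0.04" --pt "0.092 -0.164 0.05 0 0.04" --pt "0.092 -0.164 0.05 0 0.04" --pt "0.092 -0.164 0.05 0 0.04" --pt "0.092 -0.164 0.05 0 0.04"

```text
clock: 8.35
tcp_pos: [0.4691, -0.0314, 0.357]
orientation: [2.096, 2.338, 0.001]
contact_force: [0.0, 0.5, -0.3]
grip_width: 0.0398
gripper_force: 0.0
```

```bash
python3 -c "
from h import *
go(.4674,-.0308,.101,6.5)
c,im=snap('wrist','w5.png'); h=cv2.cvtColor(im,cv2.COLOR_RGB2HSV); m=((h[...,0]>128)&(h[...,0]<155)&(h[...,1]>110)&(h[...,2]>50)).astype(np.uint8)
n,l,st,ce=cv2.connectedComponentsWithStats(m); k=1+np.argmax(st[1:,4]); print(st[k],ce[k],at(c,*ce[k],.104),proj(c,[.4674,-.0308,.104]))
"
```

```text
move [ 0.0009 -0.0018  0.101 ] roll -0.0042 | clock 8.35 grip 0.0398 z [ 0.001 -0.001 -1.   ] F [ 0.   0.5 -0.3]
[269 206  24  24 470] [280.55957447 217.31276596] [ 0.4674266  -0.02770234  0.104     ] [280.04707285 221.48112001]
```

View pics/w5.png

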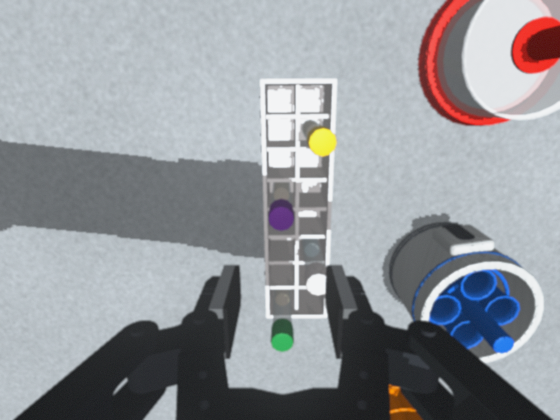

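The purple cap is at (281,217), which matches the top estimate once the wrist bias is removed. Descending and gripping.

>>> carry_out --pt "0.001 -0.0015 0.03 0 0.04" --pt "0.001 -0.0015 0.06 0 0.04" --pt "0.001 -0.0015 0.09 0 0.04" --pt "0.001 -0.0015 0.101 0 0.04" --pt "0.001 -0.0015 0.101 0 0.04" --pt "0.001 -0.0015 0.101 0 0.0" --pt "0.001 -0.0015 0.101 0 0.0" --pt "0.001 -0.0015 0.101 0 0.0" --force 25

```text
clock: 9.2
tcp_pos: [0.4666, -0.0302, 0.2568]
orientation: [2.095, 2.339, 0.003]
contact_force: [0.8, -0.4, 1.3]
grip_width: 0.0168
gripper_force: 24.5
```

>>> carry_out --pt "0 0 -0.02 0 0" --pt "0 0 -0.05 0 0" --pt "0 0 -0.09 0 0" --pt "0 0 -0.13 0 0" --pt "0 0 -0.15 0 0" --pt "0 0 -0.15 0 0" --pt "0 0 -0.15 0 0" --pt "0 0 -0.15 0 0"

```text
clock: 10.0
tcp_pos: [0.4654, -0.0301, 0.4047]
orientation: [-2.095, -2.339, 0.002]
contact_force: [0.6, 0.1, -1.0]
grip_width: 0.0169
gripper_force: 24.5
```

```bash
python3 -c "
from h import *
go(.6428,-.1293,.25,6.5)"
```

```text
move [-0.118   0.1654 -0.0006] roll -0.0033 | clock 10.0 grip 0.0169 z [-0.002 -0.    -1.   ] F [ 0.6  0.1 -1. ]
```

>>> carry_out --pt "-0.03 0.04 0 0 0" --pt "-0.06 0.08 0 0 0" --pt "-0.09 0.12 0 0 0" --pt "-0.118 0.165 0 0 0" --pt "-0.118 0.165 0 0 0" --pt "-0.118 0.165 0 0 0" --pt "-0.118 0.165 0 0 0" --pt "-0.118 0.165 0 0 0"

```text
clock: 10.8
tcp_pos: [0.642, -0.1287, 0.4054]
orientation: [-2.094, -2.34, -0.0]
contact_force: [-0.6, 0.6, -0.1]
grip_width: 0.0172
gripper_force: 24.6
```

```bash
python3 -c "
from h import *
go(.6428,-.1293,.19,6.5)
P,M,s=tool()
c,im=snap('wrist','w6.png'); h=cv2.cvtColor(im,cv2.COLOR_RGB2HSV); m=((h[...,0]>128)&(h[...,0]<155)&(h[...,1]>110)&(h[...,2]>50)).astype(np.uint8)
n,l,st,ce=cv2.connectedComponentsWithStats(m); k=1+np.argmax(st[1:,4]); print(st[k],ce[k],P,'cap-top rel',at(c,*ce[k],P[2]-.155+.009)-P)
"
```

```text
move [-0.0007  0.0008  0.0604] roll -0.0029 | clock 10.8 grip 0.0172 z [-0.001  0.001 -1.   ] F [-0.6  0.6 -0.1]
[ 261  268   44   58 2024] [282.368083   296.88982213] [ 0.6419925  -0.12872658  0.40544314] cap-top rel [-0.00140321  0.00950533 -0.146     ]
```

View pics/w6.png

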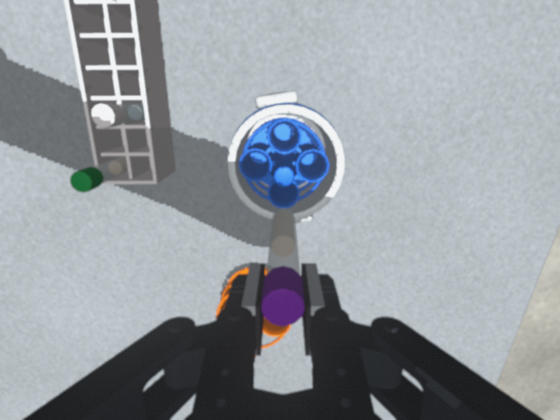

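The tube hangs straight, foot at (284,245) and cap top at (282,305). The wells are at (256,162), (312,163), (285,132) and (284,191), with the post at (284,178).

```bash
python3 -c "
from h import *
c=r.calibration('wrist');print('foot',at(c,284,244,.151),'captop',at(c,282.5,303,.26))
for p in((256,162),(312,163),(285,132),(284,191)): print(at(c,*p,.08))
print(at(c,284,178,.123)); print(tool()[0])
"
```

```text
foot [ 0.6446978  -0.14512776  0.151     ] captop [ 0.64112374 -0.12180321  0.26      ]
[ 0.61554982 -0.10187105  0.08      ]
[ 0.66418182 -0.09737625  0.08      ]
[ 0.63780731 -0.07368303  0.08      ]
[ 0.64271088 -0.1251651   0.08      ]
[ 0.64014075 -0.10350692  0.123     ]
[ 0.64209381 -0.12872902  0.40579616]
```

```bash
python3 -c "
from h import *
c=r.calibration('wrist')
for z in(.151,.17,.19,.21,.23): print(z,proj(c,[.642,-.1247,z]))
im=cv2.imread('pics/w6.png')[190:345,235:335];cv2.imwrite('pics/w6c.png',cv2.resize(im,None,fx=3.8,fy=3.8,interpolation=cv2.INTER_CUBIC))
"
```

```text
0.151 [283.41059695 216.91653659]
0.17 [283.46328083 226.77037404]
0.19 [283.52898516 239.05951753]
0.21 [283.60844558 253.92155977]
0.23 [283.70648723 272.2589808 ]
```

View pics/w6c.png

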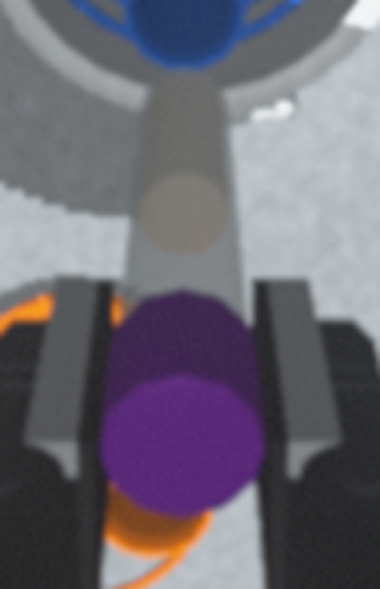

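The disc is the liquid surface. The foot is really at (284,215), as predicted for a vertical, unslipped tube. Lowering into the −y well.

>>> carry_out --pt "-0.0007 0.0005 0.02 0 0" --pt "-0.0007 0.0005 0.04 0 0" --pt "-0.0007 0.0005 0.055 0 0" --pt "-0.0007 0.0005 0.065 0 0" --pt "-0.0007 0.0005 0.075 0 0" --pt "-0.0007 0.0005 0.085 0 0" --pt "-0.0007 0.0005 0.09 0 0" --pt "-0.0007 0.0005 0.09 0 0"

```text
clock: 11.65
tcp_pos: [0.6434, -0.13, 0.315]
orientation: [-2.095, -2.34, 0.001]
contact_force: [-0.2, 0.1, -1.3]
grip_width: 0.0168
gripper_force: 24.6
```

```bash
python3 -c "
from h import *
go(.6428,-.1295,.115,6.5); c,im=snap('wrist','w7.png');print(tool()[2]['moment'])"
```

```text
move [ 0.0005 -0.0005  0.045 ] roll -0.0035 | clock 11.65 grip 0.0168 z [-0.001  0.    -1.   ] F [-0.2  0.1 -1.3]
[ 0.06955181 -0.02012131 -0.04187863]
```

View pics/w7.png

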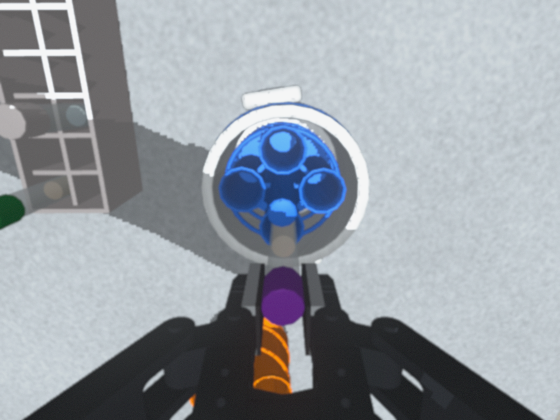

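The tube is already inside the −y well with no contact force. Seating it and releasing.

>>> carry_out --pt "0.0005 -0.0005 0.012 0 0" --pt "0.0005 -0.0005 0.024 0 0" --pt "0.0005 -0.0005 0.036 0 0" --pt "0.0005 -0.0005 0.044 0 0" --pt "0.0005 -0.0005 0.0445 0 0" --pt "0.0005 -0.0005 0.0445 0 0" --pt "0.0005 -0.0005 0.0445 0 0.03" --pt "0.0005 -0.0005 0.0445 0 0.03"

```text
clock: 12.5
tcp_pos: [0.6431, -0.1297, 0.2714]
orientation: [2.096, 2.34, 0.001]
contact_force: [-0.9, -0.8, -0.3]
grip_width: 0.0301
gripper_force: 0.0
```

>>> carry_out --pt "0 0 0 0 0.032" --pt "0 0 -0.02 0 0.032" --pt "0 0 -0.05 0 0.032" --pt "0 0 -0.09 0 0.032" --pt "0 0 -0.1 0 0.032" --pt "0 0 -0.1 0 0.032" --pt "0 0 -0.1 0 0.032" --pt "0 0 -0.1 0 0.032"

```text
clock: 13.3
tcp_pos: [0.6425, -0.1292, 0.3694]
orientation: [-2.094, -2.339, 0.002]
contact_force: [-0.6, -0.3, 0.3]
grip_width: 0.032
gripper_force: 0.0
```

```bash
python3 -c "
from h import *
go(.5003,-.0773,.20,6.5)"
```

```text
move [ 0.0672 -0.1356  0.0148] roll -0.0033 | clock 13.3 grip 0.032 z [-0.003  0.    -1.   ] F [-0.6 -0.3  0.3]
```

>>> carry_out --pt "0.02 -0.04 0 0 0.04" --pt "0.045 -0.085 0 0 0.04" --pt "0.067 -0.1355 0.015 0 0.04" --pt "0.067 -0.1355 0.015 0 0.04" --pt "0.067 -0.1355 0.015 0 0.04" --pt "0.067 -0.1355 0.015 0 0.04" --pt "0.067 -0.1355 0.015 0 0.04" --pt "0.067 -0.1355 0.015 0 0.04"

```text
clock: 14.1
tcp_pos: [0.5021, -0.0783, 0.3564]
orientation: [2.096, 2.339, -0.0]
contact_force: [0.5, 0.2, -0.3]
grip_width: 0.0397
gripper_force: 0.0
```

```bash
python3 -c "
from h import *
go(.5003,-.0773,.101,6.5)
c,im=snap('wrist','w8.png'); p=proj(c,[.5003,-.0733,.111]);print(p)
i=im[int(p[1])-30:int(p[1])+30,int(p[0])-30:int(p[0])+30].astype(int)
m=((i.min(2)>195)&(np.ptp(i,axis=2)<25)).astype(np.uint8);n,l,st,ce=cv2.connectedComponentsWithStats(m)
for k in range(1,n):
  if st[k,4]>60: q=ce[k]+p.astype(int)-30;print(st[k],q,at(c,*q,.111))
"
```

```text
move [ 0.0012 -0.0018  0.1004] roll -0.0039 | clock 14.1 grip 0.0397 z [ 0.001 -0.001 -1.   ] F [ 0.5  0.2 -0.3]
[280.64475344 219.38535864]
```

View pics/w8.png

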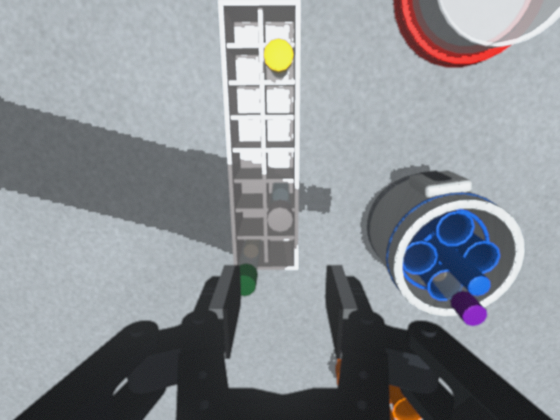

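The white cap is at (280,219), matching the prediction. The purple tube stands in its well.

>>> carry_out --pt "0.001 -0.0018 0.03 0 0.04" --pt "0.001 -0.0018 0.06 0 0.04" --pt "0.001 -0.0018 0.09 0 0.04" --pt "0.001 -0.0018 0.1 0 0.04" --pt "0.001 -0.0018 0.1 0 0.04" --pt "0.001 -0.0018 0.1 0 0.0" --pt "0.001 -0.0018 0.1 0 0.0" --pt "0.001 -0.0018 0.1 0 0.0" --force 25

```text
clock: 14.95
tcp_pos: [0.4997, -0.0772, 0.2575]
orientation: [2.095, 2.339, 0.003]
contact_force: [0.7, 0.2, 4.2]
grip_width: 0.0172
gripper_force: 24.6
```

>>> carry_out --pt "0 0 -0.02 0 0" --pt "0 0 -0.05 0 0" --pt "0 0 -0.09 0 0" --pt "0 0 -0.13 0 0" --pt "0 0 -0.15 0 0" --pt "0 0 -0.15 0 0" --pt "0 0 -0.15 0 0" --pt "0 0 -0.15 0 0"

```text
clock: 15.75
tcp_pos: [0.4985, -0.0769, 0.4052]
orientation: [-2.095, -2.339, 0.002]
contact_force: [0.5, 0.7, -1.4]
grip_width: 0.0169
gripper_force: 24.5
```

```bash
python3 -c "
from h import *
go(.6372,-.0798,.25,6.5)"
```

```text
move [-1.810e-02  1.375e-01 -1.000e-04] roll -0.0033 | clock 15.75 grip 0.0169 z [-0.002  0.    -1.   ] F [ 0.5  0.7 -1.4]
```

>>> carry_out --pt "-0.005 0.04 0 0 0" --pt "-0.01 0.08 0 0 0" --pt "-0.018 0.12 0 0 0" --pt "-0.018 0.1375 0 0 0" --pt "-0.018 0.1375 0 0 0" --pt "-0.018 0.1375 0 0 0" --pt "-0.018 0.1375 0 0 0" --pt "-0.018 0.1375 0 0 0"

```text
clock: 16.55
tcp_pos: [0.6367, -0.0802, 0.4061]
orientation: [-2.096, -2.339, 0.0]
contact_force: [-0.1, 0.4, 0.6]
grip_width: 0.0171
gripper_force: 24.5
```

```bash
python3 -c "
from h import *
go(.6372,-.0798,.16,6.5)"
```

```text
move [0.0003 0.0006 0.0911] roll -0.0041 | clock 16.55 grip 0.0171 z [-0.001  0.    -1.   ] F [-0.1  0.4  0.6]
```

>>> carry_out --pt "0 0.0005 0.02 0 0" --pt "0 0.0005 0.04 0 0" --pt "0 0.0005 0.055 0 0" --pt "0 0.0005 0.065 0 0" --pt "0 0.0005 0.075 0 0" --pt "0 0.0005 0.085 0 0" --pt "0 0.0005 0.091 0 0" --pt "0 0.0005 0.091 0 0"

```text
clock: 17.35
tcp_pos: [0.638, -0.0797, 0.3143]
orientation: [-2.095, -2.339, 0.001]
contact_force: [-0.1, -0.0, 0.9]
grip_width: 0.017
gripper_force: 24.6
```

```bash
python3 -c "
from h import *
go(.6372,-.0798,.1155,6.5)"
```

```text
move [ 0.     -0.0007  0.0438] roll -0.0034 | clock 17.35 grip 0.017 z [-0.001  0.    -1.   ] F [-0.1 -0.   0.9]
```

Inside the well (foot at about 60 mm) with no force. Seat and release.

>>> carry_out --pt "0 -0.0006 0.012 0 0" --pt "0 -0.0006 0.024 0 0" --pt "0 -0.0006 0.036 0 0" --pt "0 -0.0006 0.043 0 0" --pt "0 -0.0006 0.0435 0 0" --pt "0 -0.0006 0.0435 0 0" --pt "0 -0.0006 0.0435 0 0.03" --pt "0 -0.0006 0.0435 0 0.03"

```text
clock: 18.15
tcp_pos: [0.6376, -0.0799, 0.2717]
orientation: [2.096, 2.34, 0.0]
contact_force: [-0.1, -0.0, -0.8]
grip_width: 0.0301
gripper_force: 0.0
```

>>> carry_out --pt "0 0 0 0 0.032" --pt "0 0 -0.02 0 0.032" --pt "0 0 -0.05 0 0.032" --pt "0 0 -0.09 0 0.032" --pt "0 0 -0.12 0 0.032" --pt "0 0 -0.12 0 0.032" --pt "0 0 -0.12 0 0.032" --pt "0 0 -0.12 0 0.032"

```text
clock: 18.95
tcp_pos: [0.6372, -0.0796, 0.3905]
orientation: [-2.095, -2.339, 0.002]
contact_force: [0.1, -0.1, -0.8]
grip_width: 0.0321
gripper_force: 0.0
```

```bash
python3 -c "
from h import *
go(.6286,.0945,.21,6.5)"
```

```text
move [0.174  0.0107 0.0256] roll -0.0033 | clock 18.95 grip 0.0321 z [-0.002  0.    -1.   ] F [ 0.1 -0.1 -0.8]
```

>>> carry_out --pt "0.05 0.003 0 0 0.045" --pt "0.1 0.006 0 0 0.045" --pt "0.15 0.011 0.01 0 0.045" --pt "0.174 0.011 0.025 0 0.045" --pt "0.174 0.011 0.025 0 0.045" --pt "0.174 0.011 0.025 0 0.045" --pt "0.174 0.011 0.025 0 0.045" --pt "0.174 0.011 0.025 0 0.045"

```text
clock: 19.75
tcp_pos: [0.6297, 0.0923, 0.367]
orientation: [2.099, 2.337, -0.0]
contact_force: [0.5, -0.7, 0.2]
grip_width: 0.0448
gripper_force: 0.0
```

```bash
python3 -c "
from h import *
c,im=snap('wrist','w9.png'); i=cv2.cvtColor(im,cv2.COLOR_RGB2BGR)
for z,rad,col in((.1,.01,(255,0,0)),(0.0,.06,(0,255,0))):
  q=np.array([proj(c,[.6286+rad*np.cos(a),.0985+rad*np.sin(a),z]) for a in np.linspace(0,6.3,60)])
  cv2.polylines(i,[np.round(q).astype(np.int32)],False,col,1)
cv2.imwrite('pics/w9o.png',i)
m=((im[...,0].astype(int)-im[...,1]>60)).astype(np.uint8);n,l,st,ce=cv2.connectedComponentsWithStats(m)
for k in range(1,n):
  if st[k,4]>50: print(st[k],ce[k])
go(.6286,.0945,.085,6.5)
"
```

```text
[ 229  112  120   62 1538] [286.45643693 130.89856957]
[ 269  168   42   45 1250] [289.5592 189.2728]
move [ 0.0021 -0.0009  0.127 ] roll -0.0061 | clock 19.8 grip 0.0447 z [ 0.001 -0.    -1.   ] F [ 0.7 -0.5 -0.3]
```

View pics/w9o.png

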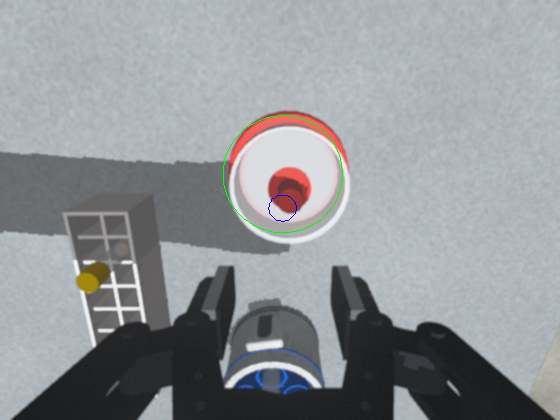

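The knob is near (290,202) and the skirt spans columns 230–349. Both are about 6 px right of the prediction, so the cap is near (0.634, 0.098). I'll refine this numerically.

```bash
python3 -c "
from h import *
im=cv2.imread('pics/w9.png').astype(int); c=r.calibration('wrist')
for y in range(166,216,3): print(y,' '.join('%3d'%im[y,x,2] if im[y,x,2]-im[y,x,1]>40 else '  .' for x in range(266,316,2)))
for p in((.6335,.1025),): print([proj(c,[*p,z]).round(1) for z in(0,.062,.065,.1)], proj(c,[p[0]-.01,p[1],.1])-proj(c,[p[0]+.01,p[1],.1]))
"
```

```text
166   .   .   .   .   .   .   .   .   .   .   .   .   .   .   .   .   .   .   .   .   .   .   .   .   .
169   .   .   .   .   .   .   . 220 230 237 240 240 240 240 238 232 218   .   .   .   .   .   .   .   .
172   .   .   .   .   . 230 240 241 241 241 241 241 241 241 241 241 241 241 232   .   .   .   .   .   .
175   .   .   .   . 193 230 236 236 236 236 240 241 241 241 241 241 241 241 241 239 225   .   .   .   .
178   .   .   . 157 157 156 157 156 157 150 144 146 183 206 234 241 241 241 241 241 241 230   .   .   .
181   .   . 160 156 156 157 156 143 115 105 102 102 104 106 111 127 184 241 241 241 241 241   .   .   .
184   .   . 156 155 156 157 144 109 101 103 102 102 102 105 102 101 108 151 170 232 241 241 237   .   .
187   . 176 155 156 155 150 113 101 101 102 103 105 105 105 101 101 101 107 146 163 170 232 239   .   .
190   . 173 155 154 155 149 110 102 110 131 150 155 156 155 147 129 107  99 134 154 166 234 238   .   .
193   .   . 155 154 155 146 108 128 153 159 158 159 158 158 157 156 151 128 121 152 192 241 236   .   .
196   .   . 161 154 155 145 125 153 156 158 157 157 156 156 156 155 156 150 126 145 186 238   .   .   .
199   .   .   . 157 155 147 143 155 156 156 156 155 154 155 155 152 153 153 141 145 156   .   .   .   .
202   .   .   .   . 159 146 141 154 155 154 153 155 154 153 152 153 152 151 143 151   .   .   .   .   .
205   .   .   .   .   .   . 143 150 153 153 152 153 153 152 151 152 151 149   .   .   .   .   .   .   .
208   .   .   .   .   .   .   . 161 149 151 151 151 150 151 149 150 149   .   .   .   .   .   .   .   .
211   .   .   .   .   .   .   .   .   . 163 151 149 149 149 151 167   .   .   .   .   .   .   .   .   .
214   .   .   .   .   .   .   .   .   .   .   .   .   .   .   .   .   .   .   .   .   .   .   .   .   .
[array([287.5, 174. ]), array([288.5, 190. ]), array([288.5, 191. ]), array([289.4, 203.7])] [-27.36636817  -2.79970334]
```

>>> carry_out --pt "0.007 0.005 0.03 0 0.045" --pt "0.007 0.005 0.07 0 0.045" --pt "0.007 0.005 0.105 0 0.045" --pt "0.007 0.005 0.125 0 0.045" --pt "0.007 0.005 0.125 0 0.045" --pt "0.007 0.005 0.125 0 0.0" --pt "0.007 0.005 0.125 0 0.0" --pt "0.007 0.005 0.125 0 0.0" --force 40

```text
clock: 20.6
tcp_pos: [0.6344, 0.1015, 0.2434]
orientation: [2.095, 2.338, 0.004]
contact_force: [0.4, -0.2, 1.4]
grip_width: 0.019
gripper_force: 39.4
```

```bash
python3 -c "
from h import *
go(.634,.0998,.087,6.5)"
```

```text
move [-0.0016 -0.0006  0.0014] roll -0.0038 | clock 20.6 grip 0.019 z [ 0.003  0.001 -1.   ] F [ 0.4 -0.2  1.4]
```

>>> carry_out --pt "0 0 -0.02 0 0" --pt "0 0 -0.06 0 0" --pt "0 0 -0.11 0 0" --pt "0 0 -0.155 0 0" --pt "0 0 -0.165 0 0" --pt "0 0 -0.165 0 0" --pt "0 0 -0.165 0 0" --pt "0 0 -0.165 0 0"

```text
clock: 21.4
tcp_pos: [0.6329, 0.102, 0.4046]
orientation: [-2.094, -2.339, 0.005]
contact_force: [-0.3, 0.1, -1.3]
grip_width: 0.0188
gripper_force: 39.5
```

```bash
python3 -c "
from h import *
P,M,s=tool()
c,im=snap('wrist','w10.png')
m=((im[...,0].astype(int)-im[...,1]>60)).astype(np.uint8);n,l,st,ce=cv2.connectedComponentsWithStats(m)
for k in range(1,n):
  if st[k,4]>80: print(st[k],ce[k])
zg=P[2]-.155
for h in(0,.01):
  for off in(0,.004): 
    q=np.array([proj(c,[P[0]+.06*np.cos(a),P[1]+off+.06*np.sin(a),zg-.0885+h]) for a in np.linspace(0,6.28,90)]); print(h,off,q.min(0),q.max(0))
go(.6405,-.105,.2535,6.5)"
```

```text
[ 191  134  184   87 4024] [282.90755467 163.1804175 ]
[ 248  237   69   31 1202] [282.34775374 251.12229617]
[ 259  292   48   42 1611] [282.43885785 312.43389199]
0 0 [194.28344995 136.47639839] [374.15103941 304.68412055]
0 0.004 [194.44238797 129.83024841] [375.3368317  299.95688561]
0.01 0 [190.36354897 138.37895722] [378.10970387 312.99419032]
0.01 0.004 [190.50622375 131.42625599] [379.37143993 308.12218546]
move [-0.2065 -0.0153 -0.0037] roll -0.0034 | clock 21.45 grip 0.0188 z [-0.003 -0.001 -1.   ] F [ 0.4 -0.7 -2.1]
```

>>> carry_out --pt "-0.04 -0.003 0 0 0" --pt "-0.085 -0.006 0 0 0" --pt "-0.13 -0.01 0 0 0" --pt "-0.17 -0.013 0 0 0" --pt "-0.205 -0.015 0 0 0" --pt "-0.205 -0.015 0 0 0" --pt "-0.205 -0.015 0 0 0" --pt "-0.205 -0.015 0 0 0"

```text
clock: 22.25
tcp_pos: [0.6413, -0.1022, 0.4056]
orientation: [-2.093, -2.34, 0.001]
contact_force: [-0.1, 0.8, -2.2]
grip_width: 0.0187
gripper_force: 39.4
```

```bash
python3 -c "
from h import *
go(.641,-.1037,.185,6.5)
from h import snap
c,im=snap('wrist','w11.png')"
```

```text
move [-0.0015 -0.0004  0.0656] roll -0.0019 | clock 22.25 grip 0.0187 z [-0.002  0.001 -1.   ] F [-0.1  0.8 -2.2]
```

>>> carry_out --pt "-0.0015 -0.0004 0.015 0 0" --pt "-0.0015 -0.0004 0.03 0 0" --pt "-0.0015 -0.0004 0.045 0 0" --pt "-0.0015 -0.0004 0.055 0 0" --pt "-0.0015 -0.0004 0.065 0 0" --pt "-0.0015 -0.0004 0.065 0 0" --pt "-0.0015 -0.0004 0.065 0 0" --pt "-0.0015 -0.0004 0.065 0 0"

```text
clock: 23.1
tcp_pos: [0.6413, -0.1054, 0.3424]
orientation: [2.096, 2.339, 0.001]
contact_force: [-0.2, 0.2, -1.3]
grip_width: 0.0188
gripper_force: 39.4
```

```bash
python3 -c "
from h import *
go(.641,-.1037,.1665,6.5)"
```

```text
move [ 0.0017 -0.0001  0.0209] roll -0.0037 | clock 23.1 grip 0.0188 z [ 0.001 -0.    -1.   ] F [-0.2  0.2 -1.3]
```

>>> carry_out --pt "0.0015 0 0.004 0 0" --pt "0.0015 0 0.008 0 0" --pt "0.0015 0 0.012 0 0" --pt "0.0015 0 0.016 0 0" --pt "0.0015 0 0.019 0 0" --pt "0.0015 0 0.021 0 0" --pt "0.0015 0 0.0215 0 0" --pt "0.0015 0 0.0215 0 0"

```text
clock: 23.9
tcp_pos: [0.6406, -0.1038, 0.3207]
orientation: [-2.096, -2.339, -0.0]
contact_force: [-3.3, 1.1, 3.8]
grip_width: 0.0188
gripper_force: 39.9
```

```bash
python3 -c "
from h import *
go(.641,-.1037,.1665,6.5)"
```

```text
move [ 0.0001  0.0004 -0.0008] roll -0.0036 | clock 23.9 grip 0.0188 z [-0.     0.001 -1.   ] F [-3.3  1.1  3.8]
```

Contact is light (4 N) and at the expected height. Releasing.

>>> carry_out --pt "0 0 0 0 0.04" --pt "0 0 0 0 0.04" --pt "0 0 0 0 0.04" --pt "0 0 -0.02 0 0.04" --pt "0 0 -0.05 0 0.04" --pt "0 0 -0.08 0 0.04" --pt "0 0 -0.1 0 0.04" --pt "0 0 -0.1 0 0.04"

```text
clock: 24.7
tcp_pos: [0.6417, -0.1043, 0.4235]
orientation: [2.093, 2.336, 0.006]
contact_force: [-0.0, 0.5, 0.7]
grip_width: 0.0398
gripper_force: 0.0
```

>>> carry_out --pt "0.04 -0.01 0 0 0.04" --pt "0.08 -0.02 0 0 0.04" --pt "0.12 -0.03 0 0 0.04" --pt "0.16 -0.04 0 0 0.04" --pt "0.2 -0.05 0 0 0.04" --pt "0.2 -0.05 0 0 0.04" --pt "0.2 -0.05 0 0 0.04" --pt "0.2 -0.05 0 0 0.04"

```text
clock: 25.5
tcp_pos: [0.5693, 0.0885, 0.4197]
orientation: [2.097, 2.338, -0.001]
contact_force: [0.7, -0.3, -0.1]
grip_width: 0.0397
gripper_force: 0.0
```

```bash
python3 -c "
from h import *
c,im=snap('scene','s1.png'); ct,it=snap('top','t1.png')
p=proj(c,[.6405,-.105,.09]).astype(int);a=cv2.imread('pics/s1.png')[max(0,p[1]-65):p[1]+65,max(0,p[0]-70):p[0]+70]
q=proj(ct,[.58,-.08,.09]).astype(int);b=cv2.imread('pics/t1.png')[q[1]-65:q[1]+65,q[0]-65:q[0]+65]
f=lambda x:cv2.resize(x,(400,int(400*x.shape[0]/x.shape[1])),interpolation=cv2.INTER_CUBIC)[:370]
A,B=f(a),f(b);h=min(len(A),len(B));cv2.imwrite('pics/end.png',np.hstack([A[:h],B[:h]])); print(proj(ct,[.6405,-.105,.14])-q+65, tool()[2]['clock'])
"
```

```text
[74.93017471 40.84249524] 25.6
```

View pics/end.png

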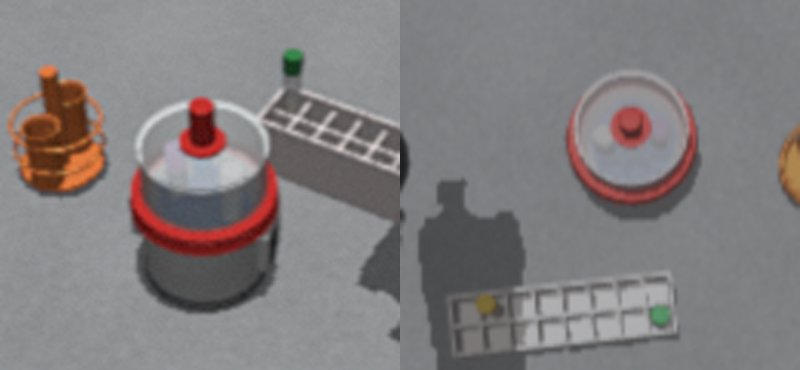

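The cap sits level and centred on the bucket, with the white and purple tubes visible under the dome on opposite sides. The yellow and green tubes and the orange insert haven't moved.

```bash
python3 -c "
from bench import r
print(r.hand_in())"
```

```text
the job is handed in; nothing more can be done
None
```

The bucket is loaded in the order asked and handed in at about 26 s: blue insert down, purple and white tubes in opposite wells, cap level on the rim, everything released; the hand-in returned no verdict.

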